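# Sweep the squeezed lemon halves into the board's scrap drawer and shut it

## Task

Clear the chopping board: with the fingertips, sweep the three squeezed lemon halves across the board and over its right-hand end into the scrap drawer that stands pulled out there, then push the drawer fully home with the halves inside. Sweep and push only: lift none of the halves, and leave the whole lemon, the teaspoon and everything else where they are.

Things in the scene. Friction and masses are not known exactly. Their poses are not given: they have to be found in the camera images.
- board: bamboo chopping board, fixed; 300 mm deep (its x, away from the robot at yaw 0), 340 mm wide (its y, to the left), its flat top 74 mm above the worktop. Origin: centre of its underside, on the worktop. Its right-hand end (-y) is open underneath, where a scrap drawer slides out. The top is smooth up to that end, with no rim (the juice groove is only a line)
- board_edge (a point): middle of the board's right-hand top edge (board frame: x 0, y -170 mm, z 74 mm), over which the halves are swept; axes as the board's
- tray_body (a joint): how far the scrap drawer is pulled out, m: 0 = fully home (a hard stop), up to 0.16; it starts 0.13 to 0.155 out, slides along the board's -y, and stays where it is left (about 2.5 N of sliding friction)
- tray_in (a point): centre of the drawer's inner floor, moves with the drawer; axes as the board's. Steel pan 262 mm (x) by 233 mm (y) inside, sides 40 mm high above this floor, the floor 10 mm above the worktop; the floor to the board's underside is 46 mm, so the halves pass under the board however they lie
- tray_front (a point): middle of the outer face of the drawer's bamboo front, 24 mm above the worktop, facing the board's -y. The front is 296 mm wide, 12 mm thick, from 4 to 54 mm above the worktop; a notch 84 mm wide in its middle is cut down to 38 mm above the worktop. With the drawer home this face stands 12 mm outside the board's right-hand end
- half_1_mid (a point): squeezed-out lemon half lying cut face down on the board: a yellow dome 50 mm across and 23 mm tall plus a 2 mm nub, about 28 g; this point is on its axis 12 mm above the cut face. It slides when pushed low from the side; it is round, so a single narrow push point may slip past it
- half_2_mid (a point): squeezed-out lemon half lying cut face down on the board: a yellow dome 50 mm across and 23 mm tall plus a 2 mm nub, about 28 g; this point is on its axis 12 mm above the cut face. It slides when pushed low from the side; it is round, so a single narrow push point may slip past it
- half_3_mid (a point): squeezed-out lemon half lying cut face down on the board: a yellow dome 50 mm across and 23 mm tall plus a 2 mm nub, about 28 g; this point is on its axis 12 mm above the cut face. It slides when pushed low from the side; it is round, so a single narrow push point may slip past it
- lemon: whole lemon on the board, about 78 mm long and 56 mm thick, lying roughly along the board's y, loose; leave it. Origin: middle of its underside. The halves and the lemon lie in four lanes about 64 mm apart across the board's x, one thing in each
- teaspoon: teaspoon with a purple handle, 133 mm long and 13 mm high, lying across the left-hand end of the board, loose; leave it. Origin: middle of its underside, its length along x
- glass: drinking glass with coloured dots, upside down, 61 mm across, 124 mm tall, at the back of the worktop; leave it. Origin: centre of its underside
- mug: mug, 78 mm across, 90 mm tall, at the back; leave it. Origin: centre of its underside
- garlic: garlic bulb, 60 mm across, 58 mm tall, at the back; leave it. Origin: centre of its underside
- spice_jar: spice jar with a red lid, 44 mm across, 98 mm tall, at the back; leave it. Origin: centre of its underside

How it is judged:
On the way, in this order (a step that is already met when the one before it is completed fails the run):
1. all three halves lie in the drawer while it is still pulled out (x of half_1_mid in the frame of tray_in between -0.128 and 0.128 m and y of half_1_mid in the frame of tray_in between -0.115 and 0.112 m and z of half_1_mid in the frame of tray_in between 0 and 0.036 m and x of half_2_mid in the frame of tray_in between -0.128 and 0.128 m and y of half_2_mid in the frame of tray_in between -0.115 and 0.112 m and z of half_2_mid in the frame of tray_in between 0 and 0.036 m and x of half_3_mid in the frame of tray_in between -0.128 and 0.128 m and y of half_3_mid in the frame of tray_in between -0.115 and 0.112 m and z of half_3_mid in the frame of tray_in between 0 and 0.036 m and value of joint tray_body above 0.08 m), for 0.2 s.
2. the drawer is pushed home (value of joint tray_body below 0.006 m), for 0.2 s.
At the end, for the whole second after the job is handed in: The drawer is home (less than 6 mm out), the three lemon halves lie in it at rest, the whole lemon and the teaspoon are within 30 mm and the glass, mug, garlic and spice jar within 20 mm of where they started (value of joint tray_body below 0.006 m and x of half_1_mid in the frame of tray_in between -0.128 and 0.128 m and y of half_1_mid in the frame of tray_in between -0.115 and 0.112 m and z of half_1_mid in the frame of tray_in between 0 and 0.036 m and x of half_2_mid in the frame of tray_in between -0.128 and 0.128 m and y of half_2_mid in the frame of tray_in between -0.115 and 0.112 m and z of half_2_mid in the frame of tray_in between 0 and 0.036 m and x of half_3_mid in the frame of tray_in between -0.128 and 0.128 m and y of half_3_mid in the frame of tray_in between -0.115 and 0.112 m and z of half_3_mid in the frame of tray_in between 0 and 0.036 m and linear speed of each of half_1, half_2, half_3 below 0.04 m/s and distance of each of lemon, teaspoon from where it was at the start of the episode below 0.03 m and distance of each of glass, mug, garlic, spice_jar from where it was at the start of the episode below 0.02 m); the robot touches nothing.
It fails at once if a lemon half is lifted: its middle rises more than 16 mm above where it lies on the board (z of any of half_1_mid, half_2_mid, half_3_mid in the frame of board_edge above 0.028 m).
It fails at once if a lemon half is dropped on the worktop beside the drawer ((z of half_1_mid in the frame of board_edge below -0.03 m and not (x of half_1_mid in the frame of tray_in between -0.128 and 0.128 m and y of half_1_mid in the frame of tray_in between -0.115 and 0.112 m)) or (z of half_2_mid in the frame of board_edge below -0.03 m and not (x of half_2_mid in the frame of tray_in between -0.128 and 0.128 m and y of half_2_mid in the frame of tray_in between -0.115 and 0.112 m)) or (z of half_3_mid in the frame of board_edge below -0.03 m and not (x of half_3_mid in the frame of tray_in between -0.128 and 0.128 m and y of half_3_mid in the frame of tray_in between -0.115 and 0.112 m))).
It fails at once if the whole lemon or the teaspoon is moved more than 30 mm, or another bystander more than 20 mm (distance of any of lemon, teaspoon from where it was at the start of the episode above 0.03 m or distance of any of glass, mug, garlic, spice_jar from where it was at the start of the episode above 0.02 m).
It also fails if it takes over 72 s, if anything falls off the work surface, if the arm or the gripper's body presses on something with over 40 N, if the wrist force passes 120 N, or if a joint passes its speed limit or range.

## Robot

A 6-joint arm with a two-finger parallel gripper is mounted at the origin on a cart in front of the work surface, level with it; the furniture and walls round the work are solid. World frame = base frame: x ahead of the robot, y to its left, z up, the work surface at z = 0. Lengths are in m, angles in rad, forces in N, time in s.
With the tool pointing down it reaches from about 0.325 to 0.775 m from the base axis. Payload 5.5 kg.
Tool frame: the origin (TCP) lies at the very end of the fingers, on their centre line; the grasp point (between the pads) lies 19 mm behind it (tcp_to_grasp is the distance from the TCP to the grasp point, in m); z points along the fingers, y is the line along which they close (so a half turn about z gives the same grasp; the last joint's range is limited). The gripper opens to 85 mm and grips with 20 to 120 N. Pads are 22 mm wide; open, the fingers measure 114 mm over their backs; the gripper's body (76 mm by 85 mm) begins 54 mm behind the grasp point. The pads swing forward as they close: fully open they stand 13 mm farther back than shut.
Start: joints at [-0.057, 0.091, 1.231, -0, 1.82, -0.057], TCP at [0.6, -0, 0.231] pointing down, gripper open.
Joint ranges: [-2.87, 2.87], [-0.86, 2.18], [0.17, 2.46], [-1.51, 4.65], [0.06, 2.69], [-2.65, 2.65]. Speed limits (rad/s): [2.57, 2.57, 3.01, 3.14, 3.14, 3.14].

## Interface

Orientations are given as a unit quaternion [w, x, y, z].
In Python, from workcell import * gives the robot as it stands. The module is installed in compiled form; this text tells all that it offers. Calls block until the motion is done:
- move_ptp(position, orientation): joint-space move of the TCP to a pose.
- move_linear(position, attitude=None, speed=0.15): straight line of the TCP; attitude=None keeps the orientation; speed is the mean speed in m/s.
- movej(angles): joint-space move.
- gripper_to(opening): finger opening in m; the grip force is fixed at half the most; returns when the fingers have stopped.
- sleep(seconds).
- inverse_kinematics(position, orientation): joint angles nearest the present ones, or None.
- read_camera(name): name is "scene" or "side" or "wrist"; returns (picture, depth): 400x640x3 uint8, red, green, blue; 400x640 float32, m along the optical axis (not along the pixel's ray), 0 where there is no reading.
- calibration(name): a dict with "K" (3x3 intrinsics, pixels), "dist" ([k1, k2, p1, p2, k3] as OpenCV has them; the pictures are not rectified), "R" (3x3) and "t" (3): a world point X has camera coordinates R X + t. Camera axes: x right, y down, z forward; pixel columns grow to the right and rows downward; lengths in m; the calibration is good to about 2 mm. A picture is of the moment at which its call begins: read the wrist's pose just before it. calibration takes no time and is no camera call; for the wrist camera it gives the pose at the moment of the call.
A pose or a line that the arm cannot do raises Unreachable and nothing moves.
- hand_in(): hands the job in; it is judged then, once.
Readings, each from a call of its own:
- current_time_s(): time.
- current_q(): joint angles.
- current_qvel(): joint speeds.
- current_tau(): joint torques, N m.
- current_tool_pos(): TCP position.
- current_orientation(): TCP orientation.
- current_ft_force(): force on the tool from outside, world axes, zero at the start.
- current_moment(): the same for the moment, N m.
- current_gripper_width(): finger opening in m.
- current_finger_force(): force on a finger pad.
Only numpy, scipy, OpenCV 4.12 (cv2) and the standard library are available. Lean on these libraries where they do the work, as an engineer would, in place of code of your own. Each camera call takes 0.05 s, during which the arm holds its last target. There are 200 camera calls.

## Working session

There is one attempt and no reset: what is moved stays moved. The work goes in short steps, each a Python script; the robot and the scene stay as the last script left them, time stands still between calls to the robot, and variables do not carry over. Pictures are saved under pics/ and viewed, at most 10 in all, crops included, and the job is handed in when it is done.

```bash
mkdir -p pics; cat > h.py <<'E'
from workcell import *
import numpy as np, cv2
def pts(name):
    c=calibration(name); im,d=read_camera(name)
    v,u=np.mgrid[0:400,0:640]
    n=cv2.undistortPoints(np.stack([u.ravel(),v.ravel()],1).astype(np.float64)[:,None],np.array(c["K"]),np.array(c["dist"]))[:,0]
    z=d.ravel(); X=np.c_[n[:,0]*z,n[:,1]*z,z]
    R=np.array(c["R"]);t=np.array(c["t"])
    W=((X-t)@R).reshape(400,640,3); W[d==0]=np.nan
    return im,d,W
def save(im,n): cv2.imwrite(f"pics/{n}.png",im[:,:,::-1])
E
python3 - <<'E'
from h import *
ims=[]
for n in("scene","side"):
    im,d,W=pts(n); ims.append(im); np.save(n+"_W.npy",W); np.save(n+"_im.npy",im)
    c=calibration(n); print(n,(-np.array(c["R"]).T@np.array(c["t"])).round(3),(d>0).mean())
save(np.vstack(ims)[:, :],"a_full") if 0 else save(ims[0],"scene0"); save(ims[1],"side0")
print(current_time_s(),current_orientation())
E
```

```text
scene [0.03  0.446 0.607] 0.99598828125
side [ 0.367 -0.81   0.85 ] 0.967328125
0.1 [-6.78411326e-04  7.07107939e-01  7.07105044e-01 -5.99226132e-04]
```

View pics/scene0.png

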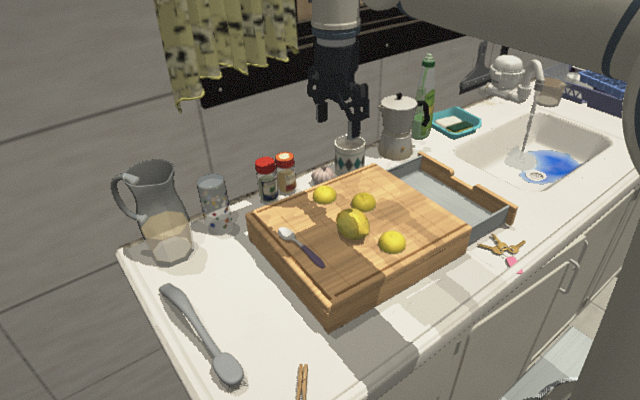

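View pics/side0.png

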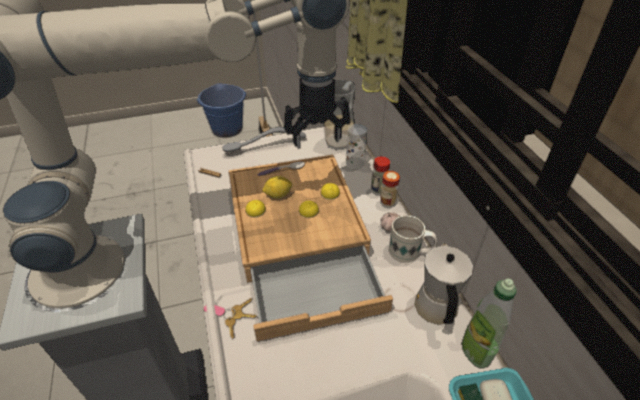

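Both views show the board. In the side view the halves are near (256,208), (309,209) and (330,190), the whole lemon is at (277,187), the teaspoon at (282,168), and the drawer is open towards the camera, with its front at about (325,318). Next I'll measure positions from the depth.

```bash
cat > m.py <<'E'
from h import *
def board(W):
    z=W[...,2]; m=((z>0.069)&(z<0.079)&(abs(W[...,0]-0.5)<.3)&(abs(W[...,1])<.35)).astype(np.uint8)
    m=cv2.morphologyEx(m,cv2.MORPH_OPEN,np.ones((5,5)))
    n,l,s,_=cv2.connectedComponentsWithStats(m); k=1+s[1:,4].argmax()
    P=W[l==k]; r=cv2.minAreaRect((P[:,:2]*1000).astype(np.float32)); return r,np.median(P[:,2]),P
def blobs(im,W,zmin=.079):
    h=cv2.cvtColor(im,cv2.COLOR_RGB2HSV); z=W[...,2]
    m=((h[...,0]>22)&(h[...,0]<36)&(h[...,1]>140)&(z<.15)&(abs(W[...,0]-.55)<.3)&(abs(W[...,1])<.4)&(z>zmin)).astype(np.uint8)
    n,l,s,c=cv2.connectedComponentsWithStats(m); out=[]
    for i in range(1,n):
        if s[i,4]>40:
            P=W[l==i]; (x,y),r=cv2.minEnclosingCircle((P[:,:2]*1000).astype(np.float32))
            out.append((c[i].round(),s[i,4],round(x),round(y),round(r),P[:,2].max().round(3),(np.percentile(P,[2,98],axis=0)*1000).round().tolist()))
    return out
if __name__=="__main__":
    for n in("scene","side"):
        W=np.load(n+"_W.npy");im=np.load(n+"_im.npy")
        r,zz,P=board(W);print(n,r,zz,cv2.boxPoints(r).round().tolist())
        for b in blobs(im,W):print(b)
    # drawer front: points with z .03..06 , y beyond board
    z=W[...,2]; m=(z>.045)&(z<.062)&(W[...,1]<-.2)&(abs(W[...,0]-.55)<.2)
    h=cv2.cvtColor(im,cv2.COLOR_RGB2HSV); m&=(h[...,0]>8)&(h[...,0]<25)&(h[...,1]>70)
    P=W[m]; r=cv2.minAreaRect((P[:,:2]*1000).astype(np.float32)); print("front",r,cv2.boxPoints(r).round().tolist())
    # spoon: purple
    for n in("scene","side"):
        W=np.load(n+"_W.npy");im=np.load(n+"_im.npy");z=W[...,2]
        m=(z>.078)&(z<.1)&(abs(W[...,0]-.55)<.2)&(W[...,1]>0)&(W[...,1]<.3)
        h=cv2.cvtColor(im,cv2.COLOR_RGB2HSV); m&=~((h[...,0]<36)&(h[...,1]>60))
        print("spoon",m.sum(),np.percentile(W[m],[2,98],axis=0).round(3))
        m=(z>.02)&(z<.2)&(W[...,0]>.62)&(W[...,0]<.9)&(W[...,1]>-.4)&(W[...,1]<.4)
        H,xe,ye=np.histogram2d(W[m][:,0],W[m][:,1],bins=[np.arange(.62,.92,.03),np.arange(-.4,.41,.04)])
        print(H.astype(int))
E
python3 m.py
```

```text
scene ((536.234130859375, 5.1985015869140625), (341.6954345703125, 301.7770690917969), 87.25508880615234) 0.07410546490966818 [[377.0, -158.0], [679.0, -173.0], [695.0, 169.0], [394.0, 183.0]]
(array([324., 194.]), np.int32(319), 630, 11, 24, np.float64(0.099), [[610.0, -7.0, 80.0], [647.0, 32.0, 98.0]])
(array([358., 214.]), np.int32(872), 527, 8, 73, np.float64(0.131), [[468.0, -50.0, 81.0], [574.0, 61.0, 129.0]])
(array([392., 242.]), np.int32(447), 436, 5, 24, np.float64(0.099), [[414.0, -12.0, 80.0], [453.0, 26.0, 98.0]])
side ((537.9244384765625, 3.0068359375), (344.5419921875, 299.8438720703125), 86.8719253540039) 0.07351662356418567 [[379.0, -161.0], [678.0, -177.0], [697.0, 167.0], [398.0, 183.0]]
(array([277., 187.]), np.int32(388), 504, 36, 35, np.float64(0.131), [[474.0, 11.0, 93.0], [534.0, 47.0, 129.0]])
(array([330., 191.]), np.int32(219), 634, 3, 23, np.float64(0.1), [[613.0, -17.0, 80.0], [654.0, 19.0, 100.0]])
(array([255., 208.]), np.int32(243), 438, -4, 24, np.float64(0.1), [[418.0, -24.0, 80.0], [460.0, 14.0, 98.0]])
(array([308., 208.]), np.int32(235), 564, -44,
[... 1554 characters left out ...]
   0   0
    9   4]
 [  0   0   0   0   0   0   1  10  13  24  29  35  35  41   4   0   0   0
    0   0]
 [145 561  16   0   0 210   9   0   0   0   0   0   0   0   0   0  96 153
    6   0]
 [747 309 124   0 261  39 108 150  20   0   0   0   0   0 381  23 205   2
   58   0]
 [255 187 117   0 162   5 292  27   8 285 224 200   0   0 295  37  91  69
  157   0]
 [ 50 117  22   0 106 133  48   0   0 135  56  47   0   0  14   1   0  18
   20  21]
 [824 690 421 474 559 548 527 490 483 430 385 318 285 287 304 298 253 170
  199 213]
 [  0   0   0   0   0   0   0   0   0   0   0   0   0   0   0   0   0   0
    0   0]
 [  0   0   0   0   0   0   0   0   0   0   0   0   0   0   0   0   0   0
    0   0]]
```

```bash
python3 - <<'E'
from m import *
q=np.array(current_orientation())
move_ptp([0.50,-0.02,0.33],q)
im,d,W=pts("wrist"); save(im,"wrist0"); np.save("w_W.npy",W);np.save("w_im.npy",im)
print(board(W)[:2], current_tool_pos(), current_time_s())
for b in blobs(im,W):print(b)
E
```

```text
(((535.4135131835938, 3.9510498046875), (339.2837219238281, 299.6596374511719), 87.21660614013672), np.float64(0.07444895108638598)) [ 0.50056784 -0.01986766  0.32756771] 0.775
(array([322., 126.]), np.int32(1867), 504, 37, 36, np.float64(0.131), [[473.0, 16.0, 110.0], [536.0, 62.0, 130.0]])
(array([417., 151.]), np.int32(1021), 632, 7, 24, np.float64(0.101), [[610.0, -14.0, 83.0], [651.0, 28.0, 99.0]])
(array([273., 155.]), np.int32(976), 439, 1, 23, np.float64(0.101), [[418.0, -19.0, 84.0], [460.0, 22.0, 99.0]])
(array([364., 184.]), np.int32(909), 562, -39, 24, np.float64(0.1), [[541.0, -59.0, 85.0], [583.0, -17.0, 99.0]])
```

View pics/wrist0.png

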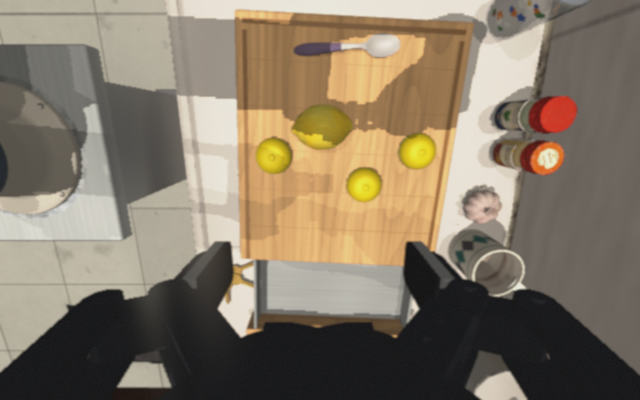

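The wrist view shows the halves at (273,155), (364,184) and (417,151), and the whole lemon at (322,126). The lemon's long side is along image horizontal, which is world x, so clearance to its neighbours is tight. I'll measure the gripper's profile when nearly closed, and the lemon's outline.

```bash
python3 - <<'E'
from m import *
gripper_to(0.016); print(current_gripper_width())
p=np.array(current_tool_pos())
for n in("side","scene"):
    im,d,W=pts(n)
    if n=="side": save(cv2.resize(im[60:220,200:440],None,fx=3,fy=3),"grip")
    D=W-p
    for a in np.arange(-5,130,10):
        m=(D[...,2]*1000>a)&(D[...,2]*1000<a+10)&(np.hypot(D[...,0],D[...,1])<.09)
        if m.sum()>3: print(n,a,m.sum(),(np.percentile(D[m][:,:2],[1,99],axis=0)*1000).round().tolist())
W=np.load("w_W.npy");z=W[...,2]
for lo in(.08,.09,.1,.11,.12):
    m=(z>lo)&(z<.14)&(abs(W[...,0]-.503)<.037)&(abs(W[...,1]-.04)<.06)
    print(lo,(np.percentile(W[m][:,:2],[1,99],axis=0)*1000).round().tolist())
for y in (.015,.025,.035,.045,.055,.065):
    m=(z>.079)&(abs(W[...,1]-y)<.004)&(W[...,0]>.44)&(W[...,0]<.58); print(y,(W[m][:,0].min()*1000).round(),(W[m][:,0].max()*1000).round()) if m.any() else 0
E
```

```text
0.016171196130837357
side -5 16 [[-14.0, -12.0], [14.0, 2.0]]
side 5 57 [[-21.0, -13.0], [20.0, 9.0]]
side 15 62 [[-21.0, -14.0], [21.0, 6.0]]
side 25 74 [[-21.0, -14.0], [22.0, 11.0]]
side 35 70 [[-29.0, -15.0], [29.0, 10.0]]
side 45 172 [[-40.0, -15.0], [41.0, 10.0]]
side 55 167 [[-44.0, -16.0], [47.0, 11.0]]
side 65 174 [[-51.0, -20.0], [53.0, 10.0]]
side 75 193 [[-57.0, -19.0], [58.0, 8.0]]
side 85 279 [[-63.0, -21.0], [63.0, 2.0]]
side 95 328 [[-62.0, -22.0], [62.0, 10.0]]
side 105 248 [[-42.0, -21.0], [42.0, 5.0]]
side 115 83 [[-38.0, -14.0], [38.0, 4.0]]
side 125 128 [[-37.0, -39.0], [36.0, -2.0]]
scene -5 45 [[-16.0, -8.0], [12.0, 12.0]]
scene 5 131 [[-24.0, -6.0], [19.0, 12.0]]
scene 15 149 [[-24.0, -6.0], [20.0, 12.0]]
scene 25 167 [[-23.0, -5.0], [21.0, 13.0]]
scene 35 150 [[-25.0, -5.0], [29.0, 15.0]]
scene 45 306 [[-43.0, -11.0], [40.0, 15.0]]
scene 55 276 [[-48.0, -11.0], [46.0, 16.0]]
scene 65 400 [[-54.0, -12.0], [51.0, 18.0]]
scene 75 398 [[-62.0, -13.0], [56.0, 19.0]]
scene 85 473 [[-65.0, -9.0], [60.0, 20.0]]
scene 95 460 [[-64.0, -10.0], [57.0, 21.0]]
scene 105 372 [[-44.0, -6.0], [36.0, 20.0]]
scene 115 239 [[-41.0, -7.0], [32.0, 13.0]]
scene 125 298 [[-39.0, -15.0], [15.0, 39.0]]
0.08 [[469.0, 13.0], [537.0, 63.0]]
0.09 [[469.0, 13.0], [537.0, 63.0]]
0.1 [[469.0, 13.0], [537.0, 63.0]]
0.11 [[472.0, 14.0], [535.0, 63.0]]
0.12 [[479.0, 19.0], [527.0, 58.0]]
0.015 440.0 524.0
0.025 441.0 536.0
0.035 465.0 541.0
0.045 468.0 542.0
0.055 474.0 535.0
0.065 487.0 523.0
```

View pics/grip.png

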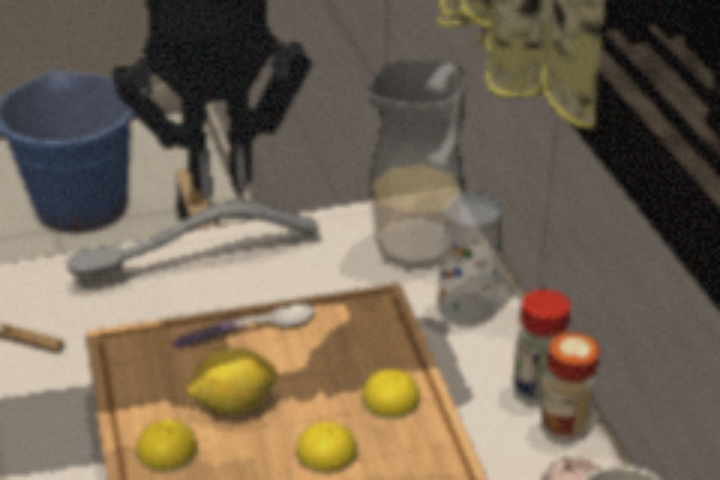

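The gripper has enough clearance with the tips about 16 mm apart: the two tips will cradle a dome, and the knuckles pass the lemon. I'll sweep half 3, the middle one, first and check the result.

```bash
cat > s.py <<'E'
from m import *
from scipy.spatial.transform import Rotation as Ro
th=np.radians(-2.75); O=np.array([.536,.004])
ex=np.array([np.cos(th),np.sin(th)]); ey=np.array([-ex[1],ex[0]])
def w(bx,by,z): return [*(O+ex*bx/1000+ey*by/1000),z]
r=Ro.from_euler("z",th)*Ro.from_quat([.70710678,.70710678,0,0]); Q=r.as_quat()[[3,0,1,2]]
def sweep(path,z=.079):
    move_ptp(w(*path[0],.17),Q); move_linear(w(*path[0],z),speed=.12)
    print("down",np.round(current_ft_force(),1),np.round(current_tool_pos(),4))
    for p in path[1:]: move_linear(w(*p,z),speed=.08)
    sleep(.3); print("end",np.round(current_ft_force(),1))
    move_linear(w(*path[-1],.19),speed=.2)
def look(tag):
    im,d,W=pts("side"); save(im,tag)
    for b in blobs(im,W,.012): print(b[:6])
    print(current_time_s())
E
python3 - <<'E'
from s import *
sweep([(28,3),(28,-165)]); look("s1")
E
```

```text
down [-0.1 -0.7  0.9] [0.5647 0.0056 0.0802]
end [ 0.  -0.1  0.7]
(array([276., 187.]), np.int32(346), 501, 28, 30, np.float64(0.13))
(array([255., 208.]), np.int32(251), 440, -4, 23, np.float64(0.1))
6.4833
```

View pics/s1.png

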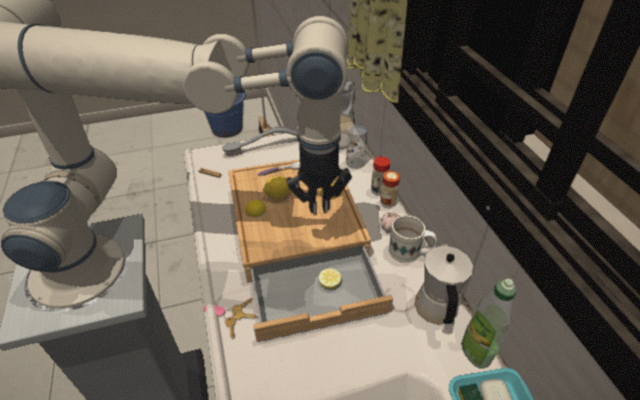

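Half 3 lies flipped in the drawer at about (330,278), and the lemon hasn't moved at (276,187). Now the other two.

```bash
python3 - <<'E'
from s import *
sweep([(95.5,50),(94,0),(86,-165)])
sweep([(-98.5,36),(-97.5,-15),(-86,-165)])
move_ptp(w(-20,100,.33),Q); look("s2")
E
```

```text
down [0.  0.5 0.3] [0.6343 0.0492 0.0802]
end [-0.6  0.2 -0.4]
down [ 0.6  0.2 -0.1] [0.4399 0.0446 0.0799]
end [-0.7 -0.1  0. ]
(array([277., 187.]), np.int32(389), 504, 36, 35, np.float64(0.131))
(array([348., 278.]), np.int32(209), 606, -236, 25, np.float64(0.057))
19.3167
```

View pics/s2.png

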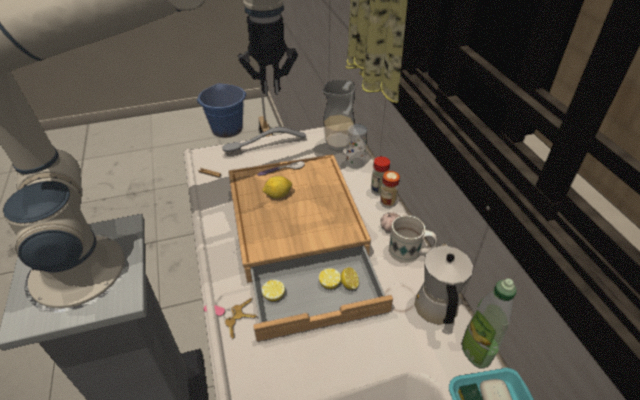

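All three are in the drawer, at (273,290), (330,278) and (348,278). The rightmost one seems to lean on its neighbour and reaches about z = 57 mm. That's close to the board's underside, so I'll check it before closing.

```bash
python3 - <<'E'
from s import *
move_ptp(w(0,-150,.33),Q)
im,d,W=pts("wrist")
h=cv2.cvtColor(im,cv2.COLOR_RGB2HSV);
for nm,(im2,d2,W2) in {"wrist":(im,d,W),"side":pts("side")}.items():
    D=W2[...,:2]-O; bx=D@ex*1000; by=D@ey*1000; z=W2[...,2]*1000
    m=(abs(bx)<125)&(by<-175)&(by>-300)&(z>17)&(z<75)
    n,l,s,c=cv2.connectedComponentsWithStats(m.astype(np.uint8))
    for i in range(1,n):
        if s[i,4]>40:
            k=l==i; print(nm,c[i].round(),s[i,4],np.percentile(bx[k],[2,98]).round(),np.percentile(by[k],[2,98]).round(),np.percentile(z[k],[2,50,90,98,100]).round(1))
ys,xs=np.where((abs((W[...,:2]-O)@ex)<.15)&(abs((W[...,:2]-O)@ey+.24)<.1)); print(xs.min(),xs.max(),ys.min(),ys.max())
save(np.vstack([cv2.resize(im[ys.min():ys.max(),xs.min():xs.max()],(700,350)),cv2.resize(im2[240:340,240:400],(400,250))[:, :].repeat(1,0) if 0 else cv2.resize(im2[250:320,240:400],(700,250))]),"drawer")
E
```

```text
wrist [261. 209.] 742 [-116.  -71.] [-244. -199.] [29.2 33.7 34.8 35.5 36.1]
wrist [351. 213.] 1274 [14. 96.] [-254. -199.] [23.9 34.  49.  53.4 55.8]
side [339. 278.] 678 [16. 99.] [-258. -201.] [20.7 32.9 47.  52.3 56.8]
side [273. 290.] 385 [-114.  -70.] [-246. -200.] [22.6 32.2 34.3 35.5 37.4]
22 615 163 399
```

View pics/drawer.png

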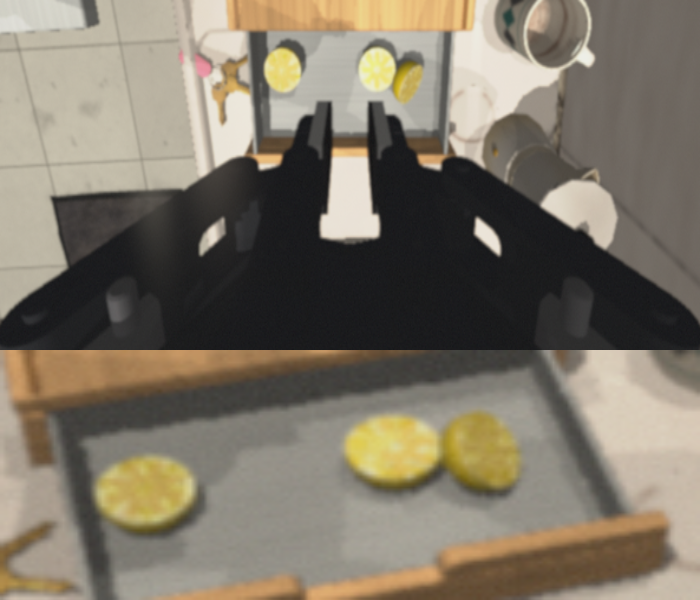

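Half 1 is propped against half 3, with its top at about 53–56 mm against the board's 56 mm underside. I'll slide half 3 a little towards the board with closed tips so that half 1 drops flat, without lifting anything.

```bash
cat > chk.py <<'E'
from s import *
def chk(tag):
    for nm in("wrist","side"):
        im2,d2,W2=pts(nm)
        D=W2[...,:2]-O; bx=D@ex*1000; by=D@ey*1000; z=W2[...,2]*1000
        m=(abs(bx)<125)&(by<-172)&(by>-300)&(z>17)&(z<75)
        n,l,s,c=cv2.connectedComponentsWithStats(m.astype(np.uint8))
        for i in range(1,n):
            if s[i,4]>40:
                k=l==i; print(nm,c[i].round(),s[i,4],np.percentile(bx[k],[2,98]).round(),np.percentile(by[k],[2,98]).round(),np.percentile(z[k],[2,50,90,98,100]).round(1))
    save(cv2.resize(im2[230:340,230:400],(765,495)),tag); print(current_time_s())
E
python3 - <<'E'
from chk import *
gripper_to(.004)
move_ptp(w(35,-266,.15),Q); move_linear(w(35,-266,.020),speed=.1); print(np.round(current_ft_force(),1))
move_linear(w(33,-208,.020),speed=.05); print(np.round(current_ft_force(),1))
move_linear(w(33,-225,.020),speed=.05)
move_linear(w(33,-225,.15),speed=.15)
move_ptp(w(0,-150,.33),Q); chk("drawer2")
E
```

```text
[ 0.5 -0.2  0.2]
[-0.3  0.2 -0.4]
wrist [338. 188.] 265 [ 9. 51.] [-196. -179.] [32.  33.5 34.5 35.1 36.1]
wrist [261. 209.] 750 [-116.  -71.] [-245. -199.] [29.1 33.7 34.8 35.4 36. ]
wrist [362. 208.] 746 [47. 92.] [-243. -197.] [29.6 33.4 34.6 35.2 36.5]
side [322. 266.] 201 [ 9. 55.] [-197. -173.] [21.2 31.9 34.1 35.7 36.5]
side [344. 275.] 357 [49. 94.] [-244. -198.] [22.  32.2 34.3 35.8 37. ]
side [273. 290.] 387 [-114.  -70.] [-246. -199.] [22.1 32.2 34.2 35.7 37.1]
26.725
```

View pics/drawer2.png

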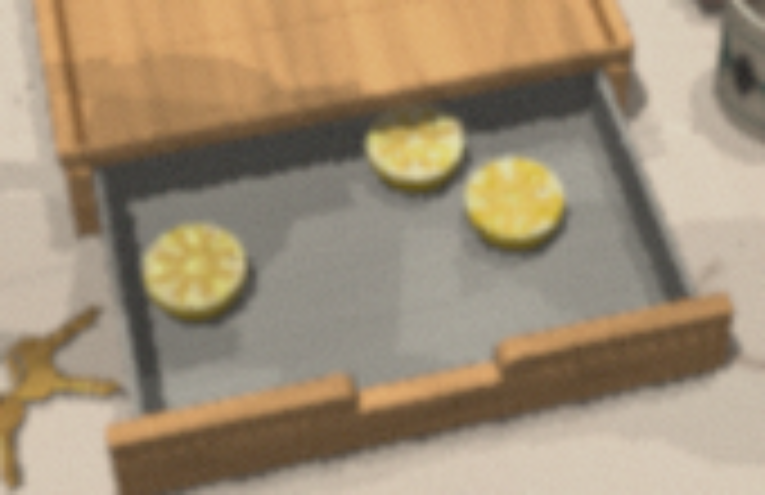

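All three halves now lie flat (tops at about 36 mm), at crop positions (195,270), (415,145) and (515,200). Now I'll push the drawer home.

```bash
python3 - <<'E'
from chk import *
move_ptp(w(0,-365,.15),Q); move_linear(w(0,-365,.022),speed=.12); f0=np.array(current_ft_force())
move_linear(w(0,-206,.022),speed=.06); print(np.round(current_ft_force()-f0,1))
for by in np.arange(-204,-184,1.5):
    move_linear(w(0,by,.022),speed=.03); sleep(.1)
    F=(np.array(current_ft_force())-f0)[:2]@ey; print(by,round(F,1),end="; ")
    if F<-12: break
sleep(.3)
move_linear(w(0,by-40,.022),speed=.1); move_linear(w(0,by-40,.2),speed=.2); move_ptp(w(-20,60,.33),Q)
im,d,W=pts("side"); save(im,"end"); D=W[...,:2]-O; bx=D@ex*1000; by=D@ey*1000; z=W[...,2]*1000
m=(z>47)&(z<58)&(by<-176)&(by>-330)&(abs(bx)<140); print(np.percentile(by[m],[2,50,98]).round(1))
m=(z>12)&(z<44)&(by<-176)&(by>-230)&(abs(bx)<140); print("face",np.percentile(by[m],[5,50,95]).round(1))
for b in blobs(im,W,.012): print(b[:6])
print(current_time_s())
E
```

```text
[ 0.9 -1.2 -1.7]
-204.0 -1.4; -202.5 -1.9; -201.0 0.1; -199.5 -1.6; -198.0 -1.2; -196.5 -0.5; -195.0 -1.0; -193.5 -1.0; -192.0 -5.2; -190.5 -10.0; -189.0 -13.6; [-183.6 -180.7 -176.4]
face [-183.7 -181.7 -179.5]
(array([277., 186.]), np.int32(405), 513, 60, 54, np.float64(0.131))
38.825
```

View pics/end.png

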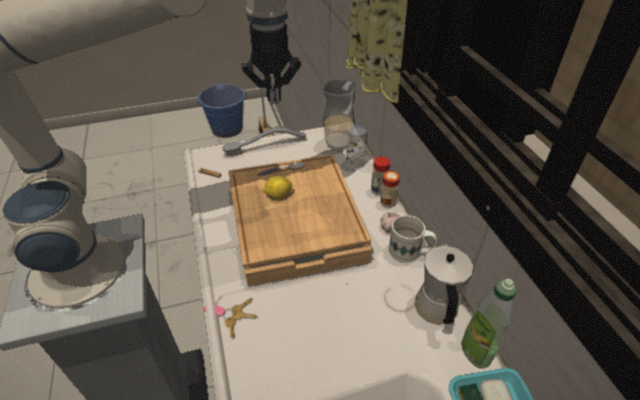

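The drawer is home: its face is at about -182 mm and the force rose as it met the stop. The lemon (277,186), the spoon (282,167) and the items at the back haven't moved, and the arm is clear.

```bash
python3 -c "
from workcell import *
print(hand_in())"
```

```text
the job is handed in; nothing more can be done
None
```

I swept all three lemon halves into the scrap drawer, pushed it fully home and handed the job in at about 39 s; the whole lemon, teaspoon and other items looked unmoved in the last picture, and no verdict came back.

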